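Carry a cover plate on a paddle to the free rest

TASK

On the assembly bench a loose round cover plate lies on the flat blade of a hand paddle. Pick the paddle up by its handle, carry the plate on it, keeping it level, to the two-prong rest that is still empty, and lower the blade down through the slot so that the plate stays behind lying centred on the two prongs and the paddle lies flat on the bench; only then let go of the handle. Touch the plate with nothing but the paddle, and leave the finished plate on the other rest alone.

Things in the scene. Friction and masses are not known exactly. Their poses are not given: they have to be found in the camera images.
- paddle: Loose paddle lying flat, 0.3 kg. Steel blade 32 mm wide (y), 5 thick, from x = +50 mm (tip) back to the handle: a straight black bar 20 wide (y), 36 high, x = -70 to -170 mm, underside level with the blade's. Origin: blade's underside, below the plate; x from handle to tip, z up. Take the handle from above across its width at x = -115 mm, 24 mm up, near the balance point.
- cover: Loose round aluminium plate, 110 mm diameter, 5 mm thick, about 0.13 kg, with four bolt holes and a 1.5 mm hub on top. It starts lying on the paddle's blade, its centre within 5 mm of the paddle's origin seen from above. Origin: centre of its underside, z up; its yaw has no meaning.
- rest: The empty one of two identical fixed grey U-shaped rests. Two prongs, 24 mm high, x = -45 to +95 mm, y = 33 to 63 mm either side of a 66 mm slot with no floor, open at -x (roughly towards the robot), closed by a bar at x = +75 to +95. Origin: on the bench, mid-slot, below where the plate's centre belongs; paddle's origin and x axis end there, aligned, handle outside the open end.
- finished_cover: An identical plate already lying on the other, identical rest: leave both alone. Origin: centre of its underside, 24 mm above the bench; that rest reaches up to 120 mm from it.
Mind the look-alikes: they are no part of the job. Leave any turquoise or yellow look-alike of the paddle alone.

How it is judged:
On the way:
1. the cover plate is lifted level on the paddle's blade, its underside more than 32 mm above the bench (height (world z) of cover above 0.032 m and contact force between cover and paddle above 0.2 N and angle between cover's own z axis and vertical below 0.26 rad and contact force between the fingers and paddle above 0.5 N), for 0.2 s.
At the end, for the whole second after the job is handed in: Plate still and flat on both prongs of the formerly empty rest (underside 20 to 29 mm up, tilt under 6 deg), centre within 18 mm of the rest's seen from above; paddle released and still, flat on the bench (underside under 10 mm up, tilt under 10 deg), clear of the plate (horizontal distance between cover and rest below 0.018 m and z of cover in the frame of rest between 0.02 and 0.029 m and angle between cover's own z axis and vertical below 0.1 rad and linear speed of each of cover, paddle below 0.02 m/s and contact force between cover and paddle below 0.05 N and height (world z) of paddle below 0.01 m and angle between paddle's own z axis and vertical below 0.17 rad); the robot touches nothing.
It fails at once if the robot touches the cover plate (contact force between any of the fingers, the arm and cover above 0.5 N).
It fails at once if the cover plate tips more than 17 degrees (angle between cover's own z axis and vertical above 0.3 rad).
It fails at once if the paddle is let go while more than 20 mm above the bench (height (world z) of paddle above 0.02 m and contact force between the fingers and paddle below 0.05 N).
It fails at once if the finished plate on the other rest is moved by more than 10 mm (distance of finished_cover from where it was at the start of the episode above 0.01 m).
It also fails if it takes over 48 s, if anything falls off the work surface, if the arm or the gripper's body presses on something with over 40 N, if the wrist force passes 120 N, or if a joint passes its speed limit or range.

ROBOT

A 6-joint arm with a two-finger parallel gripper is mounted at the origin on the work surface. World frame = base frame: x ahead of the robot, y to its left, z up, the work surface at z = 0. Lengths are in m, angles in rad, forces in N, time in s.
With the tool pointing down it reaches from about 0.375 to 0.925 m from the base axis. Payload 5.7 kg.
Tool frame: the origin (TCP) lies between the finger pads; the fingertips stand manip.nose_length ahead of it and the grasp point (between the pads) lies 8 mm behind it (manip.nose_length is the distance from the TCP to the fingertips, in m); z points along the fingers, y is the line along which they close (so a half turn about z gives the same grasp; the last joint's range is limited). The gripper opens to 88 mm and grips with 3 to 60 N. Pads are 20 mm wide; open, the fingers measure 115 mm over their backs; the gripper's body (75 mm by 178 mm) begins 61 mm behind the grasp point.
Start: joints at [1.156, 0.359, 1.51, -0, 1.272, -0.115], TCP at [0.177, 0.573, 0.234] pointing down, gripper open.
Joint ranges: [-2.97, 2.97], [-1.01, 2.36], [0.21, 2.38], [-0.96, 4.11], [0.2, 2.71], [-2.98, 2.98]. Speed limits (rad/s): [2.39, 2.39, 3.14, 3.14, 3.14, 3.14].

INTERFACE

Orientations are given as a rotation vector (axis times angle).
In Python, from rig import manip, eyes, finish_job gives the robot as it stands.
- The arm moves only by the tool jog_arm, never from a script. Its argument "rows" is a list of rows, each an object of numbers: "tx", "ty", "tz": the shift along the tool's x, y, z in mm; "turn": the turn about the tool's z in rad. In form: [{"tx": .., "ty": .., "tz": .., "turn": ..}, ...]. A call has 1 to 20 rows; each row is the pose to reach, as a shift and turn from the pose commanded when the call began, along the tool's axes at that moment; what a row does not reach only later rows make up. A row lasts 1/10 s, in which the tool goes at most 50 mm and 8.59 degrees, less where a joint would pass 70% of its speed; a pose out of reach is approached as far as the arm can. A call with a gripper value outside its range is refused whole. "fingers" is the finger opening in mm, from 0 to 87.8, set as the call begins (left out, the last holds). The fingers move at their own pace and stop on an object; "grip_force" is the grip in N (left out, the last holds). Time passes only in rows, so rows that repeat a pose let the fingers close. It gives the time, the measured TCP pose, the force, the opening and the grip force at its end, in the units of the state.
- manip.sense(): the state, without advancing time (a new reading comes with each control period).
- eyes.capture(name): name is "scene" or "side" or "wrist"; returns the picture (420x560x3 uint8, blue, green, red); there is no depth.
- eyes.camera_model(name): a dict with "camera_matrix" (3x3 intrinsics, pixels), "k1" (the pictures are not rectified: a ray, as slopes to the right and down, at radius r is drawn at 1 + k1 r^2 times it, then the intrinsics apply), "rvec" (rotation vector, rad) and "tvec" (3), from world to camera coordinates, as OpenCV has them. Camera axes: x right, y down, z forward; pixel columns grow to the right and rows downward; lengths in m; the calibration is good to about 2 mm. A picture is of the moment at which its call begins: read the wrist's pose just before it. camera_model takes no time and is no camera call; for the wrist camera it gives the pose at the moment of the call.
- finish_job(): hands the job in; it is judged then, once.
The state is a dict: "time": time; "joint_pos": joint angles; "joint_velocities": joint speeds; "joint_efforts": joint torques, N m; "tool_pos": TCP position; "tool_rot": TCP orientation; "contact_force": force on the tool from outside, world axes, zero at the start; "ft_torque": the same for the moment, N m; "width": opening from 0.0 (shut) to 1.0 (fully open); "finger_force": force on a finger pad.
Only numpy, scipy, OpenCV 4.12 (cv2) and the standard library are available. Lean on these libraries where they do the work, as an engineer would, in place of code of your own. Each camera call takes 0.05 s, during which the arm holds its last target. There are 200 camera calls.

## Working session

There is one attempt and no reset: what is moved stays moved. The work goes in short steps, Python scripts to look and compute and a tool call to move; the robot and the scene stay as the last step left them, time stands still between calls to the robot, and variables do not carry over. Pictures are saved under pics/ and viewed, at most 10 in all, crops included, and the job is handed in when it is done.

Besides the shell and the picture viewer there is one more tool, called after "Emit:" as a command line: name --argument value ..., lists and objects as JSON in quotes. jog_arm: Moves the arm, as the interface text tells. Its arguments: {"type":"object","properties":{"rows":{"type":"array","items":{"type":"object","properties":{"tx":{"type":"number"},"ty":{"type":"number"},"tz":{"type":"number"},"turn":{"type":"number"}}}},"fingers":{"type":"number"},"grip_force":{"type":"number"}},"required":["rows"]}

```bash
mkdir -p pics; ls; python3 - <<'E'
from rig import manip, eyes
import cv2
for n in("scene","side"):
    cv2.imwrite(f"pics/{n}0.png",cv2.resize(eyes.capture(n),None,fx=1.42,fy=1.42,interpolation=cv2.INTER_CUBIC))
    print(n,eyes.camera_model(n))
print(manip.sense(),manip.nose_length)
E
```

```text
pics
scene {'camera_matrix': array([[381.71428091,   0.        , 270.01426067],
       [  0.        , 381.71428091, 213.58130628],
       [  0.        ,   0.        ,   1.        ]]), 'k1': -0.008604578565499597, 'rvec': array([ 1.25176291,  2.21524014, -0.98133522]), 'tvec': array([ 0.21956292, -0.22732566,  1.24163852])}
side {'camera_matrix': array([[401.27790635,   0.        , 279.72755789],
       [  0.        , 401.27790635, 206.14697656],
       [  0.        ,   0.        ,   1.        ]]), 'k1': -0.08836628922050432, 'rvec': array([ 2.2913827 , -0.44709867,  0.1953999 ]), 'tvec': array([-0.40872486,  0.15414997,  0.94184278])}
{'time': 0.1, 'joint_pos': array([ 1.15587797e+00,  3.59389827e-01,  1.51131105e+00, -1.92655366e-05,
        1.27250858e+00, -1.15053688e-01]), 'joint_velocities': array([ 0.00033306, -0.00344097, -0.00182973,  0.00193562,  0.00029453,
       -0.00053184]), 'joint_efforts': array([ 1.74756856e-04, -5.16355133e+01, -2.71407777e+01,  6.76628854e-02,
        2.75419996e-02, -3.58467491e-05]), 'tool_pos': array([0.17697774, 0.57267553, 0.23292434]), 'tool_rot': array([-4.69193996e-01, -3.10594698e+00,  2.45828549e-03]), 'contact_force': array([-0.94522887,  0.28521473,  0.33015011]), 'ft_torque': array([-0.04560308, -0.08578807,  0.00563148]), 'finger_force': 0.0, 'width': 0.999847416663254} 0.011
```

View pics/scene0.png

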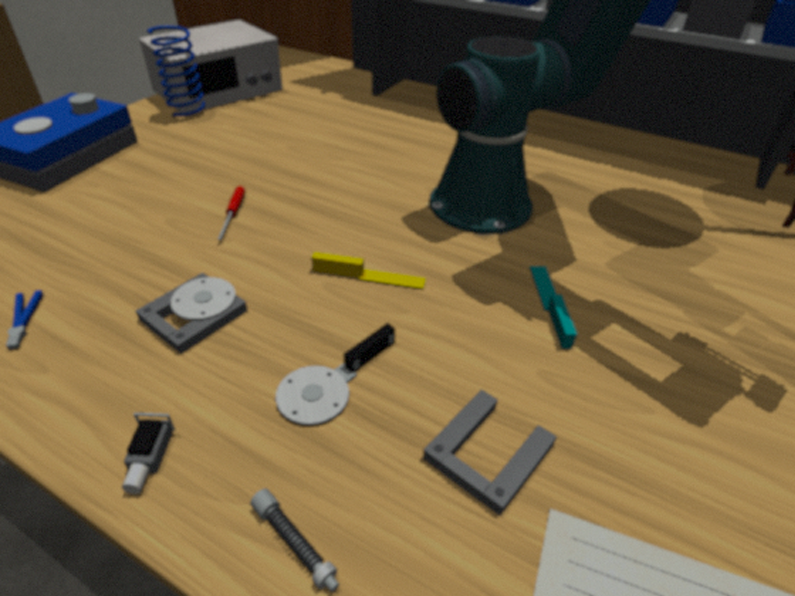

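View pics/side0.png

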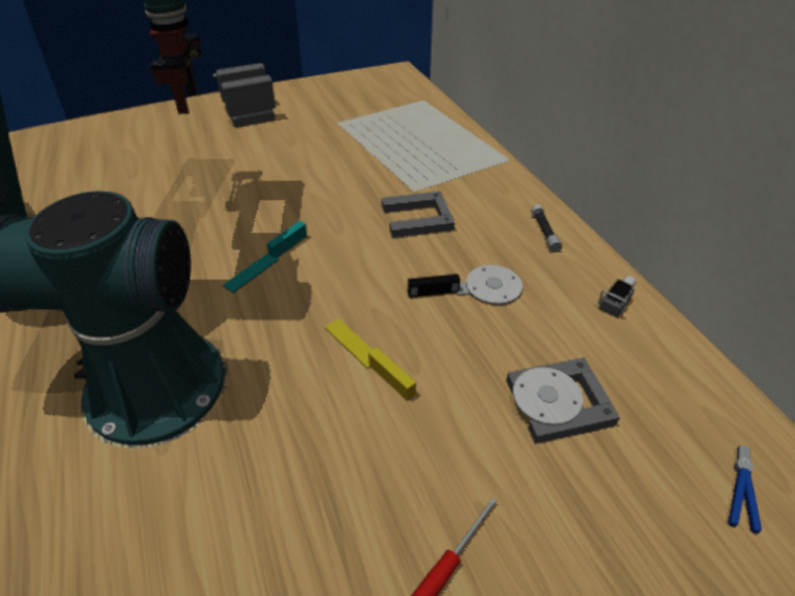

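The scene view shows the cover hub at (312,392), the black handle from (350,358) to (390,331), the empty rest around (490,450), and the finished plate at (204,297). In the side view these are the hub at (494,284), the handle from (409,284) to (460,280), and the empty rest around (420,214). Next I'll triangulate coarsely.

```bash
cat > h.py <<'E'
import numpy as np, cv2
from rig import manip, eyes
from scipy.spatial.transform import Rotation as R
def ray(m,uv):
    K=m["camera_matrix"]
    d=np.array([m["k1"],0,0,0,0.])
    p=cv2.undistortPoints(np.array([[uv]],float),K,d)[0,0]
    Rm=cv2.Rodrigues(np.array(m["rvec"]))[0]
    return -Rm.T@m["tvec"], Rm.T@np.array([p[0],p[1],1.])
def plane(m,uv,z):
    o,d=ray(m,uv); return o+d*(z-o[2])/d[2]
def tri(*mu):
    A=np.zeros((3,3));b=np.zeros(3)
    for m,uv in mu:
        o,d=ray(m,uv);d=d/np.linalg.norm(d);P=np.eye(3)-np.outer(d,d);A+=P;b+=P@o
    x=np.linalg.solve(A,b)
    return x,[np.linalg.norm(np.cross(x-ray(m,uv)[0],ray(m,uv)[1]/np.linalg.norm(ray(m,uv)[1]))) for m,uv in mu]
def proj(m,X):
    return cv2.projectPoints(np.array(X,float).reshape(-1,3),np.array(m["rvec"]),np.array(m["tvec"]),m["camera_matrix"],np.array([m["k1"],0,0,0,0.]))[0][:,0]
E
python3 - <<'E'
from h import *
a,b=eyes.camera_model("scene"),eyes.camera_model("side");s=1.42
np.set_printoptions(precision=4,suppress=True)
print("hub",tri((a,(312/s,392/s)),(b,(494/s,284/s))))
print("fin",tri((a,(204/s,297/s)),(b,(548/s,394/s))))
for n,u in(("h_far",(390,329)),("h_near",(349,355))): print(n,plane(a,np.array(u)/s,.036))
for n,u in(("h_far",(408,283)),("h_near",(460,280))): print(n,plane(b,np.array(u)/s,.036))
# rest outer top corners: scene: bar corners, prong tips
for u in [(425,452),(500,500),(485,392),(545,430)]: print("sc",plane(a,np.array(u)/s,.024))
for u in [(382,198),(390,228),(437,195),(453,226)]: print("sd",plane(b,np.array(u)/s,.024))
w=eyes.camera_model("wrist");s=manip.sense()
Rm=cv2.Rodrigues(np.array(w["rvec"]))[0]; T=R.from_rotvec(s["tool_rot"]).as_matrix()
print(w["camera_matrix"],w["k1"]);print("cam in tool",T.T@(-Rm.T@w["tvec"]-s["tool_pos"]));print(T,"\n",T.T@Rm.T)
E
```

```text
hub (array([0.6451, 0.001 , 0.0071]), [np.float64(0.0014367911391201468), np.float64(0.001436791139120125)])
fin (array([ 0.5849, -0.2771,  0.0266]), [np.float64(0.002219302912080786), np.float64(0.002219302912080732)])
h_far [0.4904 0.0486 0.036 ]
h_near [0.5731 0.0233 0.036 ]
h_far [0.478  0.0368 0.036 ]
h_near [0.5728 0.0076 0.036 ]
sc [0.6581 0.2012 0.024 ]
sc [0.6708 0.3134 0.024 ]
sc [0.5212 0.2301 0.024 ]
sc [0.5402 0.3283 0.024 ]
sd [0.5408 0.3376 0.024 ]
sd [0.5157 0.2244 0.024 ]
sd [0.663  0.3017 0.024 ]
sd [0.6442 0.1805 0.024 ]
[[329.6878   0.     283.8157]
 [  0.     329.6878 206.9403]
 [  0.       0.       1.    ]] 0.027199835734141097
cam in tool [ 0.0692 -0.0006 -0.1503]
[[-0.9554  0.2954 -0.0006]
 [ 0.2954  0.9554 -0.0015]
 [ 0.0002 -0.0016 -1.    ]] 
 [[-0.0017 -0.9673 -0.2536]
 [ 1.     -0.0016 -0.0004]
 [ 0.     -0.2536  0.9673]]
```

Emit:
jog_arm --rows '[{"tx": -40,"ty": -20},{"tx": -80,"ty": -40},{"tx": -120,"ty": -60},{"tx": -160,"ty": -80},{"tx": -200,"ty": -100},{"tx": -240,"ty": -120},{"tx": -280,"ty": -140},{"tx": -320,"ty": -160},{"tx": -354,"ty": -181},{"tx": -354,"ty": -181},{"tx": -354,"ty": -181},{"tx": -354,"ty": -181},{"tx": -354,"ty": -181},{"tx": -354,"ty": -181}]'

```text
invalid input
```

```bash
python3 - <<'E'
from h import *
import pickle
s=manip.sense();w=eyes.camera_model("wrist");im=eyes.capture("wrist");print(s["tool_pos"],s["tool_rot"],s["joint_velocities"].round(3),s["joint_pos"].round(2))
pickle.dump((w,im),open("w1.pkl","wb"))
cv2.imwrite("pics/w1.png",cv2.resize(im,None,fx=1.42,fy=1.42,interpolation=cv2.INTER_CUBIC))
E
```

```text
[0.17697774 0.57267553 0.23292434] [-4.69193996e-01 -3.10594698e+00  2.45828549e-03] [ 0.    -0.003 -0.002  0.002  0.    -0.001] [ 1.16  0.36  1.51 -0.    1.27 -0.12]
```

View pics/w1.png

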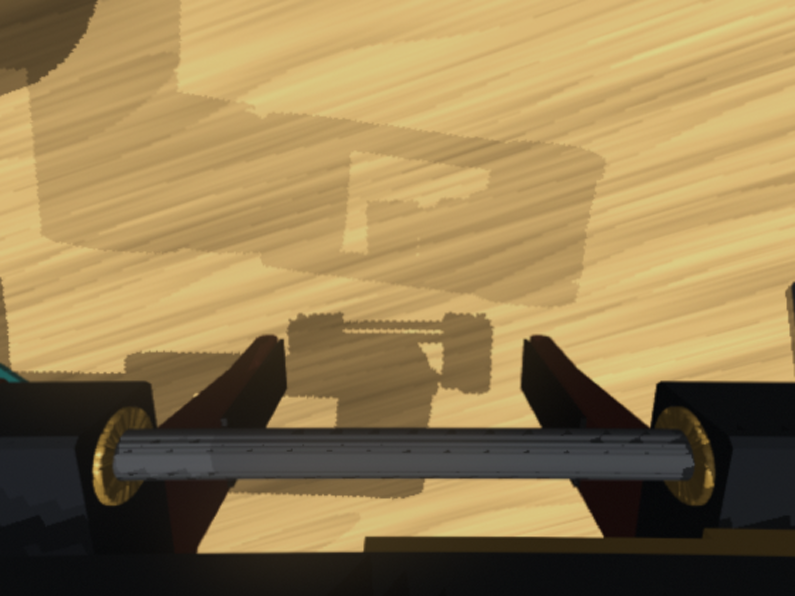

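The move was refused and the arm has not moved; the picture only shows bare bench with the fingers. I'll retry with full rows.

Emit:
jog_arm --rows '[{"tx": -40,"ty": -20,"tz": 0,"turn": 0},{"tx": -80,"ty": -40,"tz": 0,"turn": 0},{"tx": -120,"ty": -60,"tz": 0,"turn": 0},{"tx": -160,"ty": -80,"tz": 0,"turn": 0},{"tx": -200,"ty": -100,"tz": 0,"turn": 0},{"tx": -240,"ty": -120,"tz": 0,"turn": 0},{"tx": -280,"ty": -140,"tz": 0,"turn": 0},{"tx": -320,"ty": -160,"tz": 0,"turn": 0},{"tx": -354,"ty": -181,"tz": 0,"turn": 0},{"tx": -354,"ty": -181,"tz": 0,"turn": 0},{"tx": -354,"ty": -181,"tz": 0,"turn": 0},{"tx": -354,"ty": -181,"tz": 0,"turn": 0},{"tx": -354,"ty": -181,"tz": 0,"turn": 0}]'

```text
time: 1.45
tool_pos: [0.4609, 0.2967, 0.2335]
tool_rot: [-0.466, -3.106, 0.0]
contact_force: [-0.4, 0.3, -0.2]
width: 1.004
finger_force: 0.0
```

```bash
cat > snap.py <<'E'
from h import *
import pickle,sys
n=sys.argv[1]
s=manip.sense();w=eyes.camera_model("wrist");im=eyes.capture("wrist");print(s["tool_pos"],s["tool_rot"],np.abs(s["joint_velocities"]).max().round(4),s["joint_pos"].round(2))
pickle.dump((w,im),open(n+".pkl","wb"))
cv2.imwrite(f"pics/{n}.png",cv2.resize(im,None,fx=1.42,fy=1.42,interpolation=cv2.INTER_CUBIC))
E
python3 snap.py w2
```

```text
[0.46087574 0.29665777 0.23354351] [-4.66453928e-01 -3.10615808e+00  1.83820656e-04] 0.0029 [ 0.45  0.28  1.62  0.    1.23 -0.83]
```

View pics/w2.png

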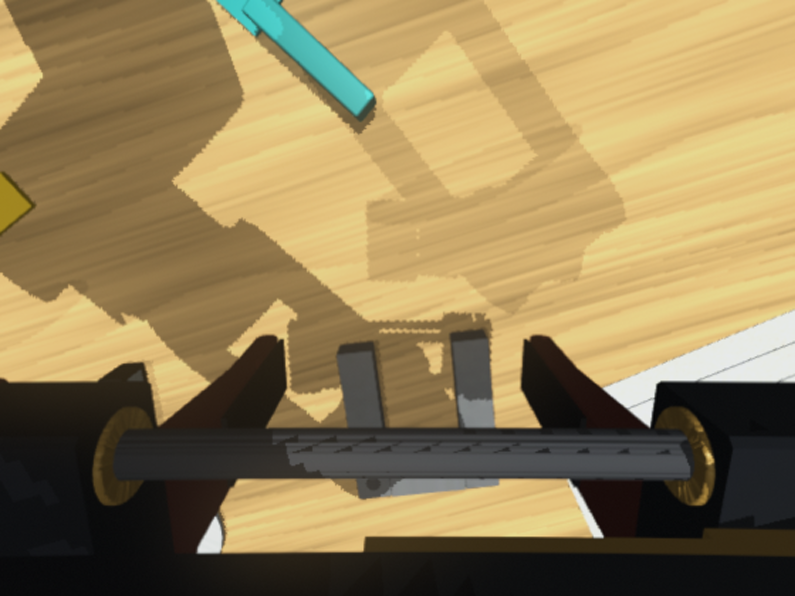

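The camera looks back towards the robot here, so the gripper hides the rest; only the prong tips show, at (357,345) and (470,332). A half turn of the wrist should put the rest in clear view.

Emit:
jog_arm --rows '[{"tx": 0,"ty": 0,"tz": 0,"turn": 0.15},{"tx": 0,"ty": 0,"tz": 0,"turn": 0.3},{"tx": 0,"ty": 0,"tz": 0,"turn": 0.45},{"tx": 0,"ty": 0,"tz": 0,"turn": 0.6},{"tx": 0,"ty": 0,"tz": 0,"turn": 0.75},{"tx": 0,"ty": 0,"tz": 0,"turn": 0.9},{"tx": 0,"ty": 0,"tz": 0,"turn": 1.05},{"tx": 0,"ty": 0,"tz": 0,"turn": 1.2},{"tx": 0,"ty": 0,"tz": 0,"turn": 1.35},{"tx": 0,"ty": 0,"tz": 0,"turn": 1.5},{"tx": 0,"ty": 0,"tz": 0,"turn": 1.6},{"tx": 0,"ty": 0,"tz": 0,"turn": 1.6}]'

```text
time: 2.7
tool_pos: [0.4613, 0.2965, 0.2337]
tool_rot: [-2.555, -1.829, 0.0]
contact_force: [-0.9, 0.2, 0.2]
width: 1.002
finger_force: 0.0
```

Emit:
jog_arm --rows '[{"tx": 0,"ty": 0,"tz": 0,"turn": 0.15},{"tx": 0,"ty": 0,"tz": 0,"turn": 0.3},{"tx": 0,"ty": 0,"tz": 0,"turn": 0.45},{"tx": 0,"ty": 0,"tz": 0,"turn": 0.6},{"tx": 0,"ty": 0,"tz": 0,"turn": 0.75},{"tx": 0,"ty": 0,"tz": 0,"turn": 0.9},{"tx": 0,"ty": 0,"tz": 0,"turn": 1.05},{"tx": 0,"ty": 0,"tz": 0,"turn": 1.2},{"tx": 0,"ty": 0,"tz": 0,"turn": 1.35},{"tx": 0,"ty": 0,"tz": 0,"turn": 1.5},{"tx": 0,"ty": 0,"tz": 0,"turn": 1.55},{"tx": 0,"ty": 0,"tz": 0,"turn": 1.55},{"tx": 0,"ty": 0,"tz": 0,"turn": 1.55}]'

```text
time: 4.0
tool_pos: [0.4616, 0.2961, 0.2337]
tool_rot: [3.105, -0.476, -0.0]
contact_force: [-0.7, 0.2, -0.8]
width: 0.998
finger_force: 0.0
```

```bash
python3 snap.py w3
```

```text
[0.46164806 0.29610948 0.23367685] [ 3.10526200e+00 -4.76020790e-01 -4.89684271e-05] 0.0083 [ 0.44  0.28  1.62 -0.    1.23  2.32]
```

View pics/w3.png

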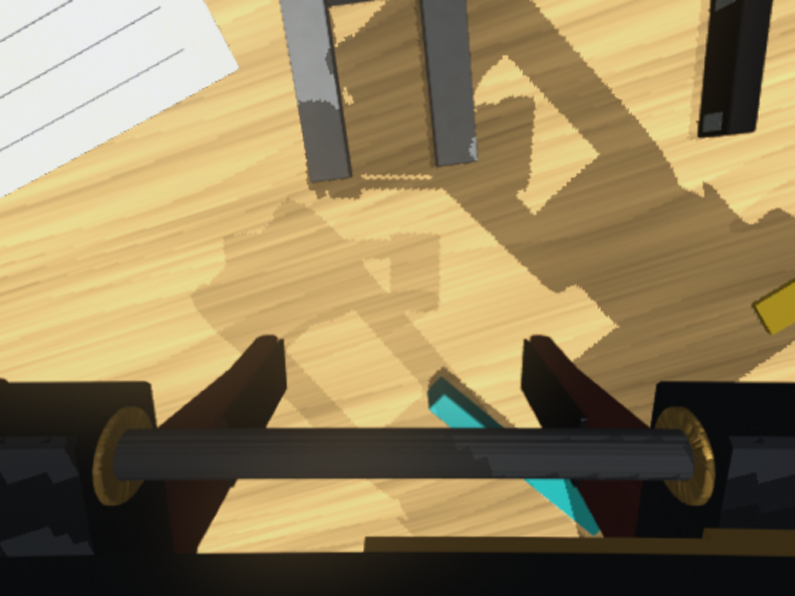

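Emit:
jog_arm --rows '[{"tx": 10,"ty": 40,"tz": -20,"turn": 0},{"tx": 20,"ty": 80,"tz": -40,"turn": 0},{"tx": 40,"ty": 122,"tz": -66,"turn": 0},{"tx": 40,"ty": 122,"tz": -66,"turn": 0},{"tx": 40,"ty": 122,"tz": -66,"turn": 0},{"tx": 40,"ty": 122,"tz": -66,"turn": 0},{"tx": 40,"ty": 122,"tz": -66,"turn": 0}]'

```text
time: 4.75
tool_pos: [0.4623, 0.1684, 0.2987]
tool_rot: [3.104, -0.479, -0.003]
contact_force: [0.1, -0.2, 0.3]
width: 0.999
finger_force: 0.0
```

```bash
python3 snap.py w4
```

```text
[0.46232773 0.16838173 0.29867006] [ 3.10448674e+00 -4.79315325e-01 -2.96857902e-03] 0.0044 [0.21 0.14 1.64 0.   1.36 2.09]
```

View pics/w4.png

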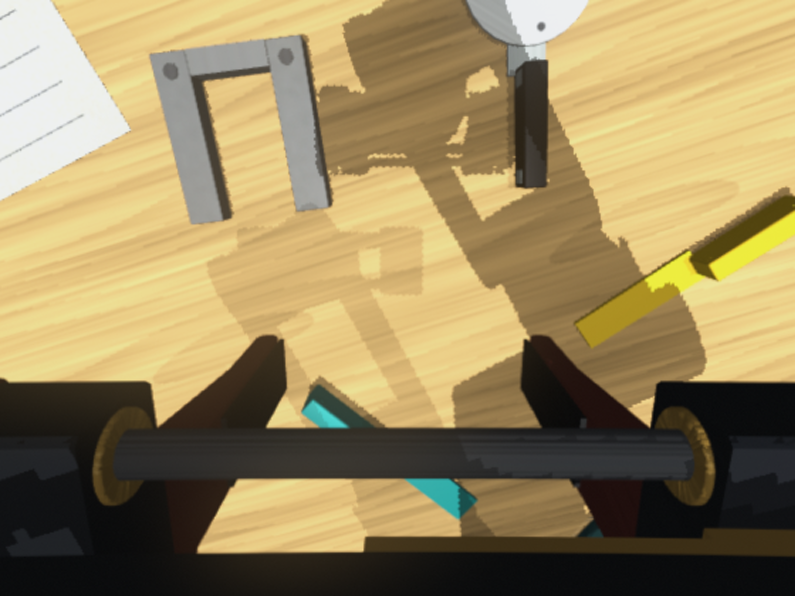

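The empty rest spans (151,54)–(330,223), with screw holes at (171,71) and (286,57). The handle spans (516..548, 60..187), and the turquoise and yellow pieces lie nearer the robot. Next, enlarged crops of the rest and the handle.

```bash
python3 - <<'E'
import pickle,cv2,numpy as np
w,im=pickle.load(open("w4.pkl","rb"))
a=im[20:160,100:240];b=im[0:140,345:405]
b=(255*(b/255.)**.5).astype(np.uint8)
cv2.imwrite("pics/c4.png",cv2.resize(np.hstack([a,b]),None,fx=4,fy=4,interpolation=cv2.INTER_CUBIC))
E
```

```text
(no output)
```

View pics/c4.png

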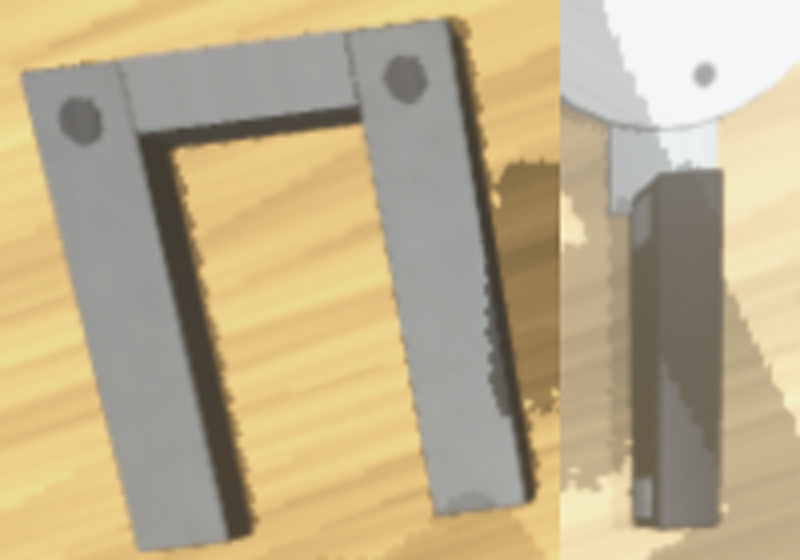

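```bash
cat > fit.py <<'E'
from h import *
import pickle
from scipy.optimize import least_squares
np.set_printoptions(precision=4,suppress=True)
w,im=pickle.load(open("w4.pkl","rb"))
def fit(obj,pix,x0,sz=0.01,z0=0.03,cam=w):
    obj=np.array(obj)/1000.;pix=np.array(pix)
    def f(p):
        c,s=np.cos(p[2]),np.sin(p[2])
        X=np.c_[p[0]+c*obj[:,0]-s*obj[:,1],p[1]+s*obj[:,0]+c*obj[:,1],np.full(len(obj),p[3])]
        return np.r_[(proj(cam,X)-pix).ravel(),0*(p[3]-z0)]
    r=least_squares(f,x0);return r.x,f(r.x)
if __name__=="__main__":
    n=lambda u,v:((u+.5)/4-.5+100,(v+.5)/4-.5+20)
    ro=[(95,63),(95,-63),(75,33),(75,-33),(-45,63),(-45,33),(-45,-33),(-45,-63)]
    rp=[n(*q) for q in[(22,73),(450,18),(140,134),(361,106),(138,550),(228,539),(436,514),(522,503)]]
    p,e=fit(ro,rp,[.57,.27,-.2,.024]);print("rest",p,e)
    m=lambda u,v:((u-560+.5)/4-.5+345,(v+.5)/4-.5)
    ho=[(-70,10),(-70,-10),(-170,10),(-170,-10)]
    hp=[m(*q) for q in[(660,178),(722,171),(660,525),(720,526)]]
    p2,e=fit(ho,hp,[.645,0,-.26,.036]);print("pad",p2,e)
    a,b=eyes.camera_model("scene"),eyes.camera_model("side")
    for cam in(a,b):
        for q,ob in((p,ro),(p2,ho)):
            c,s=np.cos(q[2]),np.sin(q[2])
            X=[(q[0]+(c*x-s*y)/1000,q[1]+(s*x+c*y)/1000,.024 if ob is ro else .036) for x,y in ob]
            print((proj(cam,X)*1.42).round(0).tolist())
E
python3 fit.py
```

```text
rest [ 0.5739  0.2746 -0.1905  0.0186] [ 0.0359 -0.5376 -0.5377  0.2226  0.0768 -0.1245 -0.2601  0.2132  0.067
 -0.1539  0.5873 -0.0752 -0.7414  0.2331  0.843   0.2477 -0.    ]
pad [ 0.6446 -0.0003 -0.2348  0.0221] [-0.7598  0.006   0.8963  0.251  -0.5816  0.6141  0.4316 -0.889  -0.    ]
[[501.0, 507.0], [422.0, 448.0], [490.0, 482.0], [449.0, 452.0], [556.0, 436.0], [537.0, 424.0], [497.0, 399.0], [480.0, 388.0]]
[[348.0, 358.0], [340.0, 351.0], [393.0, 326.0], [384.0, 320.0]]
[[440.0, 190.0], [455.0, 221.0], [435.0, 198.0], [442.0, 214.0], [381.0, 196.0], [384.0, 204.0], [389.0, 220.0], [391.0, 229.0]]
[[459.0, 273.0], [461.0, 280.0], [407.0, 279.0], [409.0, 286.0]]
```

```bash
python3 - <<'E'
from fit import *
n=lambda u,v:((u+.5)/4-.5+100,(v+.5)/4-.5+20)
m=lambda u,v:((u-560+.5)/4-.5+345,(v+.5)/4-.5)
def fz(obj,pix,z):
    # rigid 2D fit of ray/plane points
    P=np.array([plane(w,q,z)[:2] for q in pix]);O=np.array(obj)/1000.
    Pc,Oc=P-P.mean(0),O-O.mean(0)
    th=np.arctan2((Oc[:,0]*Pc[:,1]-Oc[:,1]*Pc[:,0]).sum(),(Oc*Pc).sum())
    c,s=np.cos(th),np.sin(th);Rm=np.array([[c,-s],[s,c]]);t=P.mean(0)-Rm@O.mean(0)
    return t,th,(P-(O@Rm.T+t))*1000
ro=[(95,63),(95,-63),(75,33),(75,-33),(-45,63),(-45,33),(-45,-33),(-45,-63)]
rp=[n(*q) for q in[(22,73),(450,18),(140,134),(361,106),(138,550),(228,539),(436,514),(522,503)]]
t,th,e=fz(ro,rp,.024);print("rest",t,th,e.tolist())
x=np.array([np.cos(th),np.sin(th)]);y=np.array([-x[1],x[0]])
print("release grasp",t-.115*x)
ho=[(-70,10),(-70,-10),(-170,10),(-170,-10)]
hp=[m(*q) for q in[(660,178),(722,171),(660,525),(720,526)]]
tp,tph,e=fz(ho,hp,.036);print("pad",tp,tph,e.tolist())
g=tp-.115*np.array([np.cos(tph),np.sin(tph)]);print("grasp",g)
for u in[(302,408),(312,385),(430,478),(475,500)]:
    P=plane(w,np.array(u)/1.42,.01)[:2]-t;print("turq in rest frame",P@x*1000,P@y*1000)
s=manip.sense();T=R.from_rotvec(s["tool_rot"]).as_matrix()
d=np.r_[g,.15]-s["tool_pos"];print("move",T.T@d*1000,"toolyaw",np.arctan2(T[1,0],T[0,0]),"turn",-(tph-np.arctan2(T[1,0],T[0,0])))
E
```

```text
rest [0.5731 0.2731] -0.1906615589842252 [[-1.5907963165947558, -0.31829107782843646], [-0.7498180672220744, 0.2619981323090659], [-0.8701637790057282, -0.14965327394605987], [-0.48899473898245116, 0.14138911333222426], [0.46738076009833485, -0.7985859732475564], [0.8310665101232129, 0.15291820666130107], [0.8516531382848358, -0.7849342763960321], [1.5496724932987371, 1.4951591491150495]]
release grasp [0.4602 0.2949]
pad [0.6446 0.0037] -0.23439260983624832 [[-1.8980255992561146, -0.7758490366006066], [-0.9295794787442802, 1.5851457929255477], [2.022685088813647, -1.5104416552668698], [0.8049199891868031, 0.7011448989419424]]
grasp [0.5327 0.0304]
turq in rest frame -244.68484234164487 -0.9451319403958047
turq in rest frame -220.36043706240875 -15.443762483548884
turq in rest frame -343.0888169419536 -123.78501800797648
turq in rest frame -376.08214033620106 -169.70634789866057
move [108.9723 110.2689 148.5695] toolyaw -0.3062966039461934 turn -0.07190399410994508
```

Emit:
jog_arm --rows '[{"tx": 25,"ty": 25,"tz": 30,"turn": 0},{"tx": 50,"ty": 50,"tz": 60,"turn": -0.02},{"tx": 75,"ty": 75,"tz": 90,"turn": -0.04},{"tx": 100,"ty": 100,"tz": 120,"turn": -0.06},{"tx": 109,"ty": 110,"tz": 148,"turn": -0.072},{"tx": 109,"ty": 110,"tz": 148,"turn": -0.072},{"tx": 109,"ty": 110,"tz": 148,"turn": -0.072},{"tx": 109,"ty": 110,"tz": 148,"turn": -0.072},{"tx": 109,"ty": 110,"tz": 148,"turn": -0.072}]'

```text
time: 5.7
tool_pos: [0.5342, 0.0306, 0.1532]
tool_rot: [-3.12, 0.368, -0.004]
contact_force: [0.7, 0.1, 0.4]
width: 0.998
finger_force: 0.0
```

```bash
python3 snap.py w5
```

```text
[0.53420594 0.03059419 0.15321053] [-3.11979655  0.36771529 -0.00395409] 0.0045 [-0.07  0.35  1.75  0.    1.04  1.73]
```

View pics/w5.png

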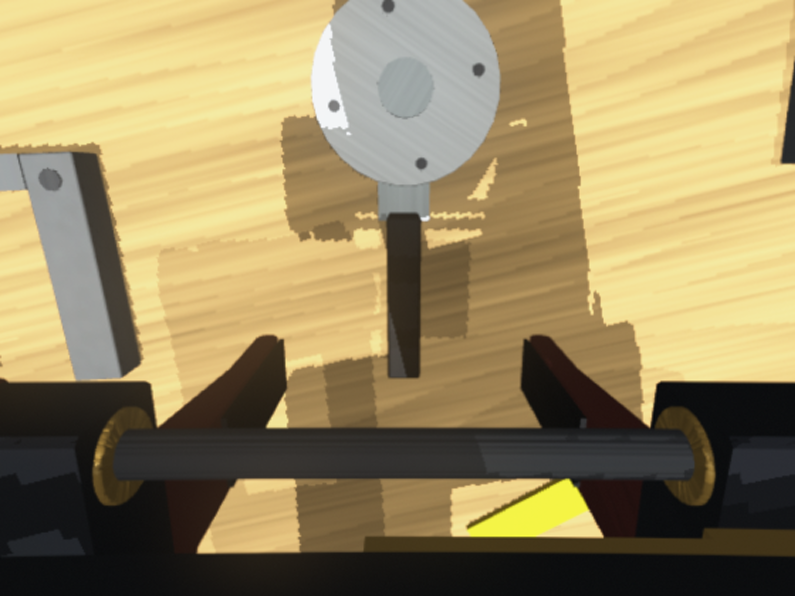

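The handle spans (388..420, 214..377) and is parallel to the tool x axis and centred between the fingers. The hub is at (405,87).

```bash
python3 - <<'E'
from fit import *
w5,_=pickle.load(open("w5.pkl","rb"));k=lambda u,v:((u+.5)/1.42-.5,(v+.5)/1.42-.5)
m=lambda u,v:((u-560+.5)/4-.5+345,(v+.5)/4-.5)
q5=[k(388,215),k(420,214),k(388,377),k(420,377)]
q4=[m(*q) for q in[(660,178),(722,171),(660,525),(720,526)]]
for a,b in zip(q4,q5): print("tri",tri((w,a),(w5,b))[0])
P=np.array([plane(w5,q,.036)[:2] for q in q5]);print(P)
near,far=P[:2].mean(0),P[2:].mean(0);d=near-far;print("len",np.linalg.norm(d),"yaw",np.arctan2(d[1],d[0]))
x=d/np.linalg.norm(d);o=(near+.07*x+far+.17*x)/2;print("origin",o)
h=plane(w5,k(405,87),.0115)[:2];print("hub",h,"off in paddle",(h-o)@x,(h-o)@[-x[1],x[0]])
for z in(.036,): 
  g=o-.115*x;s=manip.sense();T=R.from_rotvec(s["tool_rot"]).as_matrix();print("grasp",g,"toolyaw",np.arctan2(T[1,0],T[0,0]),"delta tool mm",T.T@(np.r_[g,.016]-s["tool_pos"])*1000,"tilt",T[:,2])
E
```

```text
tri [0.5786 0.0277 0.0299]
tri [0.5749 0.0097 0.0279]
tri [0.4839 0.0517 0.0368]
tri [0.4772 0.033  0.0319]
[[0.5801 0.028 ]
 [0.5764 0.0103]
 [0.4838 0.052 ]
 [0.4791 0.0328]]
len 0.09956208482070401 yaw -0.23600813343815175
origin [0.6465 0.0027]
hub [0.6464 0.0021] off in paddle 5.622024697810241e-05 -0.0006034318344908473
grasp [0.5347 0.0296] toolyaw -0.23486953318646286 delta tool mm [  0.392    0.7648 137.1693] tilt [ 0.0025 -0.0001 -1.    ]
```

Emit:
jog_arm --rows '[{"tx": 0,"ty": 1,"tz": 30,"turn": 0},{"tx": 0,"ty": 1,"tz": 60,"turn": 0},{"tx": 0,"ty": 1,"tz": 90,"turn": 0},{"tx": 0,"ty": 1,"tz": 115,"turn": 0},{"tx": 0,"ty": 1,"tz": 130,"turn": 0},{"tx": 0,"ty": 1,"tz": 136,"turn": 0},{"tx": 0,"ty": 1,"tz": 136,"turn": 0},{"tx": 0,"ty": 1,"tz": 136,"turn": 0},{"tx": 0,"ty": 1,"tz": 136,"turn": 0}]'

```text
time: 6.65
tool_pos: [0.5343, 0.0285, 0.0168]
tool_rot: [3.12, -0.37, 0.003]
contact_force: [-0.1, 0.1, 1.4]
width: 1.001
finger_force: 0.0
```

Emit:
jog_arm --rows '[{"tx": 0,"ty": 0,"tz": 0,"turn": 0},{"tx": 0,"ty": 0,"tz": 0,"turn": 0},{"tx": 0,"ty": 0,"tz": 0,"turn": 0},{"tx": 0,"ty": 0,"tz": 0,"turn": 0},{"tx": 0,"ty": 0,"tz": 0,"turn": 0},{"tx": 0,"ty": 0,"tz": 0,"turn": 0},{"tx": 0,"ty": 0,"tz": 0,"turn": 0},{"tx": 0,"ty": 0,"tz": 0,"turn": 0},{"tx": 0,"ty": 0,"tz": 0,"turn": 0},{"tx": 0,"ty": 0,"tz": 0,"turn": 0}]' --fingers 10 --grip_force 50

```text
time: 7.65
tool_pos: [0.5333, 0.0286, 0.0156]
tool_rot: [-3.12, 0.37, 0.0]
contact_force: [-0.3, 0.8, -1.0]
width: 0.226
finger_force: 49.9
```

Emit:
jog_arm --rows '[{"tx": 0,"ty": 0,"tz": -2,"turn": 0},{"tx": 0,"ty": 0,"tz": -5,"turn": 0},{"tx": 0,"ty": 0,"tz": -9,"turn": 0},{"tx": 0,"ty": 0,"tz": -14,"turn": 0},{"tx": 0,"ty": 0,"tz": -20,"turn": 0},{"tx": 0,"ty": 0,"tz": -26,"turn": 0},{"tx": 0,"ty": 0,"tz": -32,"turn": 0},{"tx": 0,"ty": 0,"tz": -38,"turn": 0},{"tx": 0,"ty": 0,"tz": -44,"turn": 0},{"tx": 0,"ty": 0,"tz": -50,"turn": 0},{"tx": 0,"ty": 0,"tz": -56,"turn": 0},{"tx": 0,"ty": 0,"tz": -62,"turn": 0},{"tx": 0,"ty": 0,"tz": -66,"turn": 0},{"tx": 0,"ty": 0,"tz": -69,"turn": 0},{"tx": 0,"ty": 0,"tz": -70,"turn": 0},{"tx": 0,"ty": 0,"tz": -70,"turn": 0},{"tx": 0,"ty": 0,"tz": -70,"turn": 0}]'

```text
time: 9.35
tool_pos: [0.5331, 0.0285, 0.0855]
tool_rot: [3.12, -0.37, -0.001]
contact_force: [-0.2, -0.3, -4.7]
width: 0.225
finger_force: 49.9
```

```bash
python3 snap.py w6; python3 - <<'E'
import cv2,numpy as np
from h import *
a=eyes.capture("side");cv2.imwrite("side6.png",a)
w=cv2.imread("pics/w6.png")
b=cv2.resize(a[140:280,240:400],None,fx=2.5,fy=2.5,interpolation=cv2.INTER_CUBIC)
c=np.zeros((350,800,3),np.uint8);c[:,:400]=b;c[:298,400:]=cv2.resize(w,(400,298));cv2.imwrite("pics/c6.png",c)
s=manip.sense();T=R.from_rotvec(s["tool_rot"]).as_matrix()
g=np.array([.4602,.2949]);d=np.r_[g,s["tool_pos"][2]]-s["tool_pos"];print("delta tool mm",T.T@d*1000,"yaw",np.arctan2(T[1,0],T[0,0]),"target -0.191")
E
```

```text
[0.53310603 0.02848565 0.08547124] [ 3.11958983e+00 -3.70163045e-01 -7.25890067e-04] 0.002 [-0.08  0.45  1.81 -0.    0.89  1.73]
delta tool mm [-1.33187818e+02 -2.41965917e+02  2.30711912e-02] yaw -0.23618101068279243 target -0.191
```

View pics/c6.png

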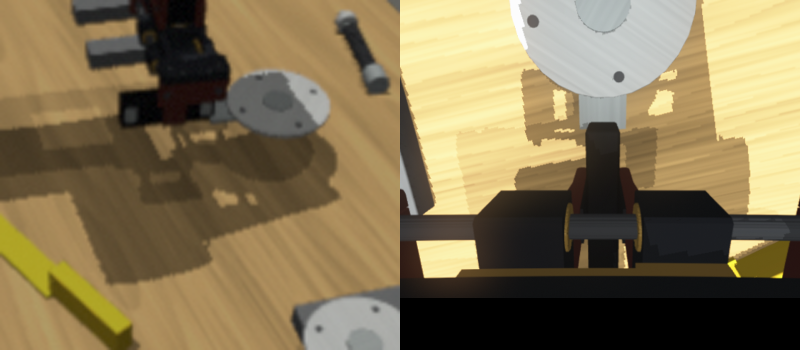

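The plate is up and level in both views: side view at (278,100) of the crop, and the handle is straight in the fingers. Now I carry it to the rest.

Emit:
jog_arm --rows '[{"tx": -2,"ty": -4,"tz": 0,"turn": -0.001},{"tx": -7,"ty": -12,"tz": 0,"turn": -0.002},{"tx": -13,"ty": -24,"tz": 0,"turn": -0.005},{"tx": -22,"ty": -40,"tz": 0,"turn": -0.008},{"tx": -34,"ty": -60,"tz": 0,"turn": -0.011},{"tx": -45,"ty": -81,"tz": 0,"turn": -0.015},{"tx": -56,"ty": -101,"tz": 0,"turn": -0.019},{"tx": -67,"ty": -121,"tz": 0,"turn": -0.023},{"tx": -78,"ty": -141,"tz": 0,"turn": -0.026},{"tx": -89,"ty": -161,"tz": 0,"turn": -0.03},{"tx": -101,"ty": -181,"tz": 0,"turn": -0.034},{"tx": -112,"ty": -202,"tz": 0,"turn": -0.038},{"tx": -121,"ty": -218,"tz": 0,"turn": -0.041},{"tx": -128,"ty": -230,"tz": 0,"turn": -0.043},{"tx": -132,"ty": -238,"tz": 0,"turn": -0.045},{"tx": -134,"ty": -242,"tz": 0,"turn": -0.045},{"tx": -134,"ty": -242,"tz": 0,"turn": -0.045},{"tx": -134,"ty": -242,"tz": 0,"turn": -0.045},{"tx": -134,"ty": -242,"tz": 0,"turn": -0.045}]'

```text
time: 11.35
tool_pos: [0.4598, 0.2944, 0.0856]
tool_rot: [3.127, -0.301, -0.0]
contact_force: [0.8, -0.1, -4.7]
width: 0.228
finger_force: 49.9
```

```bash
python3 snap.py w7; python3 - <<'E'
import cv2,numpy as np
from h import *
s=eyes.capture("side");a=eyes.capture("scene");w=cv2.imread("pics/w7.png")
c=np.zeros((600,800,3),np.uint8)
c[:298,:400]=cv2.resize(w,(400,298));c[:300,400:]=cv2.resize(s[90:210,220:380],(400,300),interpolation=cv2.INTER_CUBIC)
c[300:,:400]=cv2.resize(a[225:375,260:460],(400,300),interpolation=cv2.INTER_CUBIC)
c[300:,400:]=cv2.resize(cv2.imread("pics/w7.png")[:300,200:600],(400,300))
cv2.imwrite("pics/c7.png",c)
s=manip.sense();T=R.from_rotvec(s["tool_rot"]).as_matrix()
print("delta tool mm",T.T@(np.r_[.4592,.2951,.0155]-s["tool_pos"])*1000,"yaw",np.arctan2(T[1,0],T[0,0]),"target -0.191",T[:,2])
E
```

```text
[0.45984088 0.29444219 0.08561211] [ 3.12671920e+00 -3.01150655e-01 -2.13204920e-04] 0.0022 [ 0.44  0.46  1.78 -0.    0.9   2.21]
delta tool mm [-0.72511006 -0.36035556 70.14907963] yaw -0.19202125686892738 target -0.191 [-8.49255872e-05 -1.93361386e-04 -9.99999978e-01]
```

View pics/c7.png

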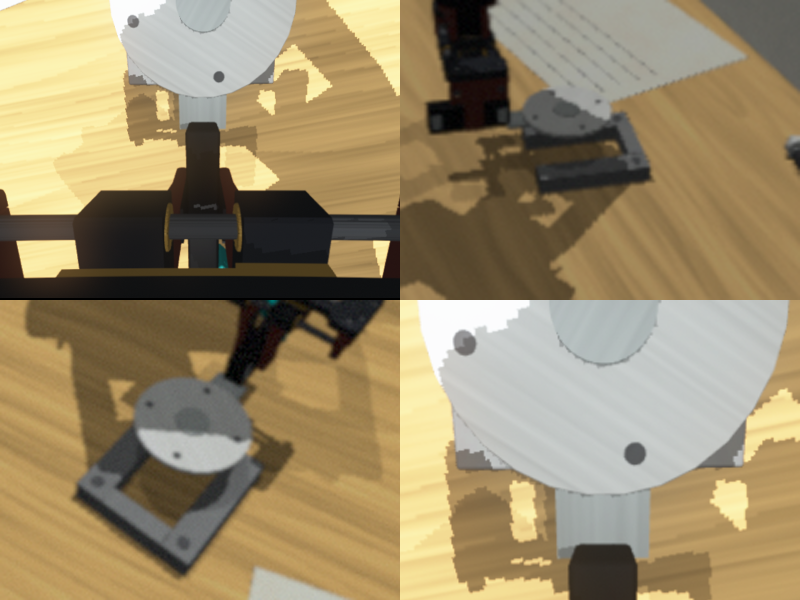

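The bottom-right crop shows the rest's prong tips at (457,467) and (745,465) with the blade at 556–650 midway between them. Everything is centred and level, so I lower.

Emit:
jog_arm --rows '[{"tx": 0,"ty": 0,"tz": 2,"turn": 0},{"tx": 0,"ty": 0,"tz": 6,"turn": 0},{"tx": 0,"ty": 0,"tz": 12,"turn": 0},{"tx": 0,"ty": 0,"tz": 18,"turn": 0},{"tx": 0,"ty": 0,"tz": 24,"turn": 0},{"tx": 0,"ty": 0,"tz": 30,"turn": 0},{"tx": 0,"ty": 0,"tz": 36,"turn": 0},{"tx": 0,"ty": 0,"tz": 41,"turn": 0},{"tx": 0,"ty": 0,"tz": 45,"turn": 0},{"tx": 0,"ty": 0,"tz": 48,"turn": 0},{"tx": 0,"ty": 0,"tz": 50,"turn": 0},{"tx": 0,"ty": 0,"tz": 52,"turn": 0},{"tx": 0,"ty": 0,"tz": 54,"turn": 0},{"tx": 0,"ty": 0,"tz": 57,"turn": 0},{"tx": 0,"ty": 0,"tz": 60,"turn": 0},{"tx": 0,"ty": 0,"tz": 63,"turn": 0},{"tx": 0,"ty": 0,"tz": 66,"turn": 0},{"tx": 0,"ty": 0,"tz": 68,"turn": 0},{"tx": 0,"ty": 0,"tz": 69,"turn": 0},{"tx": 0,"ty": 0,"tz": 69,"turn": 0}]'

```text
time: 13.5
tool_pos: [0.4596, 0.2951, 0.0165]
tool_rot: [3.127, -0.3, -0.0]
contact_force: [-0.4, 0.9, -2.7]
width: 0.225
finger_force: 49.9
```

Emit:
jog_arm --rows '[{"tx": 0,"ty": 0,"tz": 0.5,"turn": 0},{"tx": 0,"ty": 0,"tz": 1,"turn": 0},{"tx": 0,"ty": 0,"tz": 1,"turn": 0},{"tx": 0,"ty": 0,"tz": 1,"turn": 0}]'

```text
time: 13.9
tool_pos: [0.4597, 0.2951, 0.0157]
tool_rot: [3.127, -0.3, 0.0]
contact_force: [0.1, -0.7, -2.2]
width: 0.227
finger_force: 49.9
```

Emit:
jog_arm --rows '[{"tx": 0,"ty": 0,"tz": 0.5,"turn": 0},{"tx": 0,"ty": 0,"tz": 0.5,"turn": 0},{"tx": 0,"ty": 0,"tz": 0.5,"turn": 0},{"tx": 0,"ty": 0,"tz": 0.5,"turn": 0},{"tx": 0,"ty": 0,"tz": 0.5,"turn": 0},{"tx": 0,"ty": 0,"tz": 0.5,"turn": 0},{"tx": 0,"ty": 0,"tz": 0.5,"turn": 0},{"tx": 0,"ty": 0,"tz": 0.5,"turn": 0}]' --fingers 60

```text
time: 14.7
tool_pos: [0.4597, 0.2951, 0.0151]
tool_rot: [3.127, -0.3, -0.0]
contact_force: [0.6, 0.8, 0.1]
width: 0.685
finger_force: 0.0
```

Emit:
jog_arm --rows '[{"tx": 0,"ty": 0,"tz": -3,"turn": 0},{"tx": 0,"ty": 0,"tz": -10,"turn": 0},{"tx": 0,"ty": 0,"tz": -25,"turn": 0},{"tx": 0,"ty": 0,"tz": -45,"turn": 0},{"tx": 0,"ty": 0,"tz": -70,"turn": 0},{"tx": 0,"ty": 0,"tz": -95,"turn": 0},{"tx": 0,"ty": 0,"tz": -120,"turn": 0},{"tx": 0,"ty": 0,"tz": -136,"turn": 0},{"tx": 0,"ty": 0,"tz": -136,"turn": 0},{"tx": 0,"ty": 0,"tz": -136,"turn": 0},{"tx": 0,"ty": 0,"tz": -136,"turn": 0}]'

```text
time: 15.8
tool_pos: [0.4589, 0.2947, 0.1502]
tool_rot: [3.126, -0.3, -0.002]
contact_force: [0.2, -0.4, -0.4]
width: 0.684
finger_force: 0.0
```

```bash
python3 snap.py w8; python3 - <<'E'
from fit import *
# check: template of disc from w5 (hub at 405,87 /1.42); compare predicted hub position with image match
w5,i5=pickle.load(open("w5.pkl","rb"));w8,i8=pickle.load(open("w8.pkl","rb"))
print("w8 pred hub",proj(w8,[.5731,.2731,.0305]),"paddle handle top",proj(w8,[(.5731-.07*.9819,.2731+.07*.1895,.036),(.5731-.17*.9819,.2731+.17*.1895,.036)]))
g=cv2.cvtColor(i8,cv2.COLOR_BGR2HSV)
# low-saturation bright -> plate/rest
m=((g[...,1]<45)&(g[...,2]>110)).astype(np.uint8);m[240:]=0
n,l,st,c=cv2.connectedComponentsWithStats(cv2.morphologyEx(m,cv2.MORPH_OPEN,np.ones((5,5))))
print([(st[i].tolist(),c[i].round(1).tolist()) for i in range(1,n) if st[i,4]>300])
k=(i8.max(2)<60).astype(np.uint8);k[:100]=0;k[265:]=0;k[:,:240]=0;k[:,330:]=0
n,l,st,c=cv2.connectedComponentsWithStats(k)
print([(st[i].tolist(),c[i].round(1).tolist()) for i in range(1,n) if st[i,4]>300])
# outer circle of predicted plate radius
r=proj(w8,[(.5731+.055*np.cos(t),.2731+.055*np.sin(t),.029) for t in np.linspace(0,6.28,40)]);print("pred disc box",r.min(0),r.max(0))
gr=cv2.GaussianBlur(cv2.cvtColor(i8,cv2.COLOR_BGR2GRAY),(5,5),1)
print(cv2.HoughCircles(gr,cv2.HOUGH_GRADIENT,1.5,20,param1=80,param2=25,minRadius=15,maxRadius=90)[0][:6])
E
```

```text
[0.4588909  0.29473196 0.15023085] [ 3.12624959e+00 -2.99859046e-01 -2.40381006e-03] 0.0098 [ 0.44  0.37  1.72 -0.    1.05  2.21]
w8 pred hub [[282.1665  54.5631]] paddle handle top [[282.4648 149.7681]
 [282.8503 265.9206]]
[([0, 0, 148, 63, 5188], [53.0, 21.1]), ([197, 0, 159, 153, 18234], [275.8, 61.2])]
[([272, 149, 22, 18, 370], [282.5, 157.1])]
pred disc box [209.0933 -30.584 ] [355.0325 129.9301]
[[282.75  53.25  72.6 ]
 [281.25  89.25  80.85]
 [372.75 326.25  62.7 ]
 [288.75 251.25  85.8 ]
 [195.75 326.25  62.7 ]
 [243.75 329.25  85.8 ]]
```

The plate's circle in the picture (282.8,53.3) matches the predicted rest centre (282.2,54.6) to about 1 px. The handle's front end (282.5,149) matches the predicted flat pose (282.5,150).

```bash
python3 -c "
from rig import finish_job
print(finish_job())"
```

```text
the job is handed in; nothing more can be done
None
```

The job is handed in at about 16 s of the 48 s limit: the last wrist picture puts the plate within about 2 mm of the empty rest's centre and the paddle flat on the bench, with the gripper open and raised clear; no verdict was returned.

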